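# Move the cordless handpiece from its charging dock to the sloping work cradle

### The job

Draw the cordless handpiece out of its charging dock by the white nose, the only part that sticks out, lay it flat on the bench and let go. Then take it by the black sleeve instead and slide it nose first down into the sloping blue cradle until it is fully home, and leave it there. Do not disturb the swab cup, the jar or the loupe.

Things in the scene. Friction and masses are not known exactly. Their poses are not given: they have to be found in the camera images.
- handpiece_mid (a point): Middle of the loose cordless handpiece, half-way along and 11.5 mm above its underside: a straight tool 146 mm long, 0.16 kg, lying flat; it does not roll (square-sided for contact, one flat underside). Its own -y axis points to the nose tip, +y to the sleeve end. It balances 10 mm from the middle towards the sleeve end.
- handpiece_tip (a point): Nose tip of the handpiece on its long centre line, 11.5 mm above the underside and 73.2 mm from the middle. The white nose is 15 mm wide, 21.5 mm high and 92 mm long.
- handpiece_tail (a point): Sleeve end of the handpiece on its long centre line, 73.2 mm from the middle. The black sleeve is 22 mm wide, 25 mm high and 54 mm long; the shoulder between sleeve and nose is 92 mm from the nose tip.
- dock_mouth (a point): Mouth of the fixed charging dock (white lid, grey walls), 11.5 mm above the bench. x points into it. It is 72 mm deep, 50 wide, 43 high, without a floor; inside 30 wide, 31 high, 61 deep. At the start the sleeve lies in it on the bench and about 87 mm of nose sticks out along -x. No latch: drawn out level by 65 mm, the sleeve is clear.
- cradle_tip (a point): Where the nose tip is when fully home in the fixed blue cradle: lower end of its trough, against the end wall, 11.5 mm above the trough floor. The trough runs straight to cradle_tail, rising at 30 degrees; inside 21 mm wide and 26 high, roofed from 22 to 90 mm along it, so it takes the nose but not fingers or sleeve. The cradle points' x is level, the way the trough rises.
- cradle_tail (a point): Where the sleeve end is when fully home, 146.4 mm up the slope from cradle_tip, 11.5 mm above the line of the trough floor. The sleeve then stands free above the mouth, with room for fingers at its sides from 105 mm up the slope onwards; from 84 to 105 mm the trough floor goes on as a tongue 14 mm wide.
- cradle_mouth (a point): The trough's upper mouth, 88 mm up the slope from cradle_tip, 11.5 mm above the trough floor; walls and roof (6 mm thick) flare out a little there. The cradle stands on a dark steel base 112 by 76 by 10 mm.
- swab_cup: Bystander: clear beaker of cotton swabs, 42 mm wide, 69 mm high; origin at the centre of its underside.
- enamel_jar: Bystander: clear jar with a white lid, 42 mm wide, 58 mm high; origin at the centre of its underside.
- loupe: Bystander: black eye loupe, 34 mm wide, 30 mm high; origin at the centre of its underside.
Not all that is in view belongs to the job. What is shaped like the part that bears handpiece_mid but purple is not meant. Leave any brown or yellow look-alike of the part that bears dock_mouth alone.

How it is judged:
On the way:
1. the handpiece is out of the dock, lies flat on the bench and has been let go (distance between handpiece_mid and dock_mouth above 0.07 m and height (world z) of each of handpiece_tip, handpiece_tail below 0.02 m and contact force between the fingers and anything else below 0.3 N), for 0.1 s.
At the end, for the whole second after the job is handed in: The handpiece rests nose down in the cradle, fully home: nose tip within 10 mm of cradle_tip and sleeve end within 14 mm of cradle_tail (distance between handpiece_tip and cradle_tip below 0.01 m and distance between handpiece_tail and cradle_tail below 0.014 m); the robot touches nothing.
It fails at once if the swab cup is disturbed (moved more than 25 mm) (distance of swab_cup from where it was at the start of the episode above 0.025 m).
It fails at once if the jar is disturbed (moved more than 25 mm) (distance of enamel_jar from where it was at the start of the episode above 0.025 m).
It fails at once if the loupe is disturbed (moved more than 25 mm) (distance of loupe from where it was at the start of the episode above 0.025 m).
It also fails if it takes over 50 s, if anything falls off the work surface, if the arm or the gripper's body presses on something with over 40 N, if the wrist force passes 120 N, or if a joint passes its speed limit or range.

### The arm

A 6-joint arm with a two-finger parallel gripper is mounted at the origin on a cart in front of the work surface, level with it; the furniture and walls round the work are solid. World frame = base frame: x ahead of the robot, y to its left, z up, the work surface at z = 0. Lengths are in m, angles in rad, forces in N, time in s.
With the tool pointing down it reaches from about 0.3 to 0.95 m from the base axis. Payload 3.1 kg.
Tool frame: the origin (TCP) lies midway between the tips of the shut fingers; the grasp point (between the pads) lies 19 mm behind it (robot.hold_point_z is the distance from the TCP to the grasp point, in m); z points along the fingers, y is the direction in which the jaws open and shut (so a half turn about z gives the same grasp; the last joint's range is limited). The gripper opens to 85 mm and grips with 20 to 120 N. Pads are 22 mm wide; open, the fingers measure 114 mm over their backs; the gripper's body (76 mm by 85 mm) begins 54 mm behind the grasp point. The pads swing forward as they close: fully open they stand 13 mm farther back than shut.
Start: joints at [-1.325, 0.308, 1.634, -0, 1.2, -0.07], TCP at [0.194, -0.594, 0.198] pointing down, gripper open.
Joint ranges: [-3.06, 3.06], [-0.79, 1.96], [0.05, 2.63], [-1.19, 4.34], [0.05, 2.64], [-2.94, 2.94]. Speed limits (rad/s): [2.79, 2.79, 3.14, 3.14, 3.14, 3.14].

### API

Orientations are given as a unit quaternion [w, x, y, z].
In Python, from rig import robot, hand, vision, job gives the robot as it stands. Calls block until the motion is done:
- robot.goto(position, orientation): joint-space move of the TCP to a pose.
- robot.servo_line(position, rot=None, v=0.15): straight line of the TCP; rot=None keeps the orientation; v is the mean speed in m/s.
- robot.move_joints(angles): joint-space move.
- hand.gripper_open() and hand.clamp(f_grip=None): open the fingers fully, or close them until they stop; f_grip is the grip in N (None keeps the last).
- robot.wait(seconds).
- robot.solve_ik(position, orientation): joint angles nearest the present ones, or None.
- robot.sense(): the state.
- vision.read_camera(name): name is "side" or "top"; returns a dict with "pixels" (480x640x3 uint8, blue, green, red), "fx", "fy", "cx", "cy" (pixels), "k1" (the pictures are not rectified: a ray, as slopes to the right and down, at radius r is drawn at 1 + k1 r^2 times it, then the intrinsics apply), "eye" and "rotation" of the camera in the world. Camera axes: x right, y up, looking along -z (the intrinsics and any distortion apply to the point x, -y, -z); pixel columns grow to the right and rows downward; lengths in m; the calibration is good to about 2 mm. A picture is of the moment at which its call begins. There is no depth.
A pose or a line that the arm cannot do raises robot.IKError and nothing moves.
- job.hand_in(): hands the job in, once; it reports no verdict.
The state is a dict: "time": time; "joints": joint angles; "qd": joint speeds; "effort": joint torques, N m; "eef_pos": TCP position; "ee_rot": TCP orientation; "force": force on the tool from outside, world axes, zero at the start; "ft_torque": the same for the moment, N m; "gripper_width": opening from 0.0 (shut) to 1.0 (fully open).
Only numpy, scipy, OpenCV 4.12 (cv2) and the standard library are available. Lean on these libraries where they do the work, as an engineer would, in place of code of your own. Each camera call takes 0.05 s, during which the arm holds its last target.

## Working session

There is one attempt and no reset: what is moved stays moved. The work goes in short steps, each a Python script; the robot and the scene stay as the last script left them, time stands still between calls to the robot, and variables do not carry over. Pictures are saved under pics/ and viewed, and the job is handed in when it is done.

```bash
mkdir -p pics; ls; python3 - <<'E'
from rig import robot, hand, vision, job
import cv2,numpy as np
for n in ("side","top"):
    d=vision.read_camera(n); cv2.imwrite(f"pics/{n}0.png",d["pixels"])
    print(n,{k:(np.round(v,4).tolist() if not isinstance(v,float) else v) for k,v in d.items() if k!="pixels"})
print(robot.sense(), robot.hold_point_z)
E
```

```text
pics
side {'fx': 440.93490192258014, 'fy': 440.93490192258014, 'cx': 322.84139062826904, 'cy': 245.18924437510742, 'k1': -0.003637411014826984, 'eye': [0.4334, 0.8382, 0.4099], 'rotation': [-0.058, -0.0539, 0.5519, 0.8301]}
top {'fx': 559.7601932935266, 'fy': 559.7601932935266, 'cx': 320.5995200109776, 'cy': 242.25097343637057, 'k1': -0.15692112157852217, 'eye': [0.3585, 0.0365, 1.1683], 'rotation': [0.7138, 0.0618, -0.0743, -0.6936]}
{'time': 0.1, 'joints': array([-1.32472253e+00,  3.08939760e-01,  1.63504630e+00,  2.55971682e-06,
        1.19973937e+00, -6.96802058e-02]), 'qd': array([ 0.00034438, -0.00063898, -0.00408456, -0.00183273,  0.00255932,
       -0.00115182]), 'effort': array([-2.90301596e-04, -4.16407692e+01, -2.77645272e+01, -8.98408916e-05,
        4.07955566e-03, -5.10478401e-06]), 'eef_pos': array([ 0.19386927, -0.59330711,  0.19735459]), 'ee_rot': array([-1.06234775e-03,  9.87562802e-01,  1.57221420e-01, -9.27424574e-05]), 'force': array([0.37425683, 0.41105387, 0.99389198]), 'ft_torque': array([0.01945612, 0.073591  , 0.00594424]), 'gripper_width': 0.9993547828113178} 0.0187
```

View pics/top0.png

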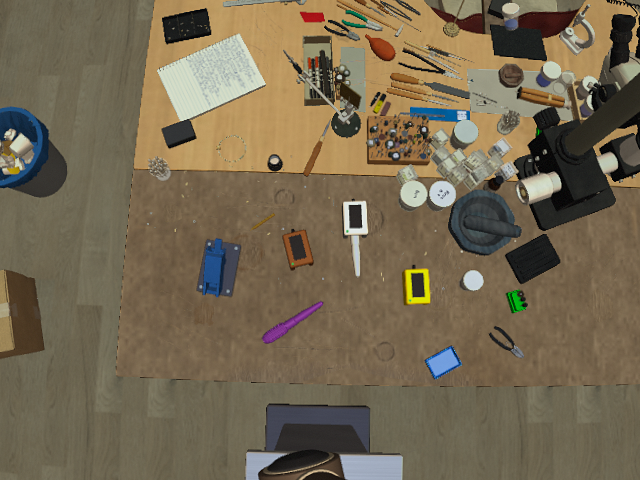

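View pics/side0.png

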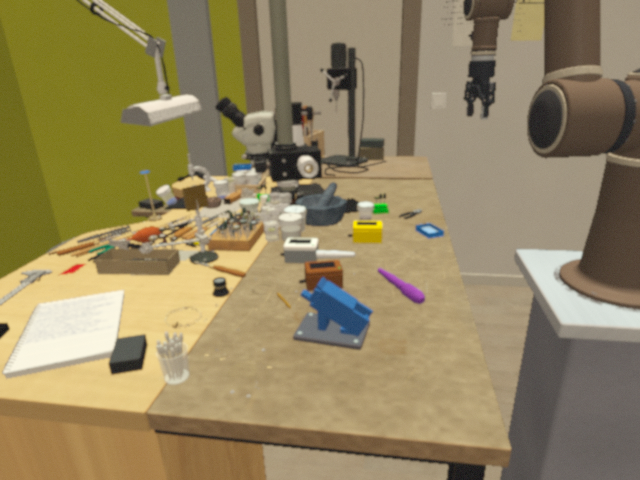

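The top view shows the white dock at about (355,218) with its nose tip near (357,275), and the blue cradle at about (217,267). The bystanders are the jar (473,281), cup (160,168) and loupe (275,162). I'll zoom in next.

```bash
cat > h.py <<'E'
import numpy as np, cv2
from scipy.spatial.transform import Rotation as R
from rig import robot, hand, vision, job
def q2R(q): return R.from_quat([q[1],q[2],q[3],q[0]]).as_matrix()
def R2q(M): q=R.from_matrix(M).as_quat(); return np.array([q[3],q[0],q[1],q[2]])
def K(d): return np.array([[d['fx'],0,d['cx']],[0,d['fy'],d['cy']],[0,0,1.]])
def ray(d,uv):
    p=cv2.undistortPoints(np.array([[uv]],float),K(d),np.array([d['k1'],0,0,0.]))[0,0]
    return q2R(d['rotation'])@np.array([p[0],-p[1],-1])
def atz(d,uv,z):
    r=ray(d,uv); e=np.array(d['eye']); return e+r*(z-e[2])/r[2]
def proj(d,P):
    c=(np.atleast_2d(P)-np.array(d['eye']))@q2R(d['rotation'])
    c=c*[1,-1,-1]
    return cv2.projectPoints(c,np.zeros(3),np.zeros(3),K(d),np.array([d['k1'],0,0,0.]))[0][:,0]
def crop(d,x,y,w,h,s,name,pts=None):
    im=cv2.resize(d['pixels'][y:y+h,x:x+w],None,fx=s,fy=s,interpolation=cv2.INTER_CUBIC)
    if pts is not None:
        for p in proj(d,pts): cv2.circle(im,(int((p[0]-x+.5)*s),int((p[1]-y+.5)*s)),3,(0,0,255),1)
    cv2.imwrite('pics/'+name,im)
E
python3 - <<'E'
from h import *
t=vision.read_camera('top');s=vision.read_camera('side')
crop(t,180,190,200,120,4,'t1.png'); 
crop(t,190,225,60,80,7,'t2.png')
crop(t,335,190,50,95,6,'t3.png')
crop(s,280,265,100,90,6,'s1.png')
crop(s,270,220,110,60,7,'s2.png')
E
```

```text
(no output)
```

View pics/t2.png

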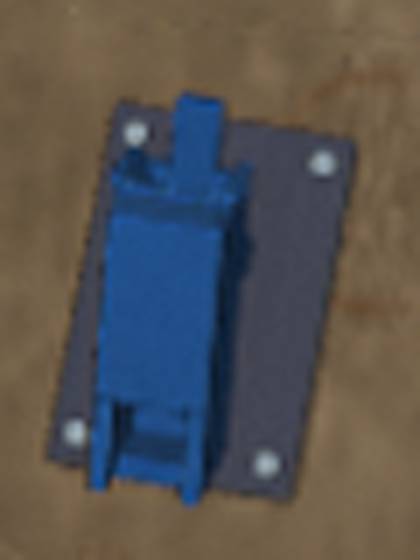

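View pics/t3.png

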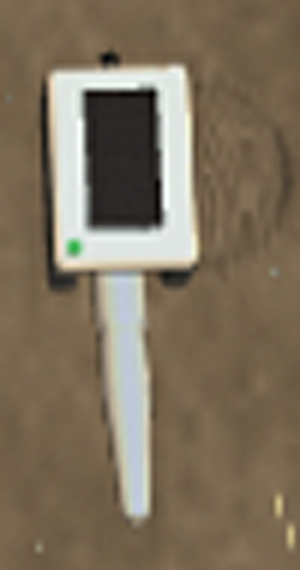

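View pics/s1.png

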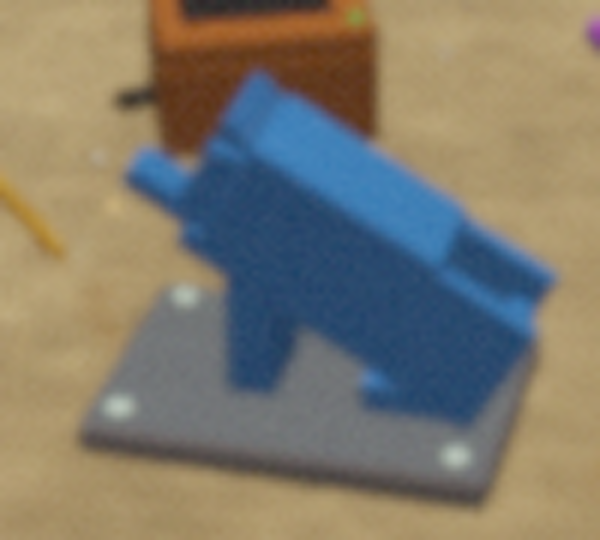

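View pics/s2.png

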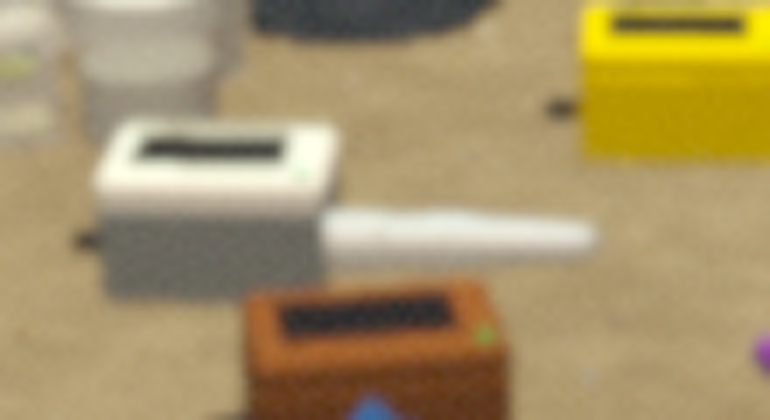

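```bash
cat > fit.py <<'E'
from h import *
from scipy.optimize import least_squares
t=vision.read_camera('top');s=vision.read_camera('side')
def up(pts,x,y,sc): return (np.array(pts,float)+.5)/sc-.5+[x,y]
# cradle
def F(p,loc): # p: tip xyz,yaw ; loc=(s,w,n)
    c,si=np.cos(p[3]),np.sin(p[3]); a=np.radians(30)
    X=np.array([c,si,0]);Y=np.array([-si,c,0]);Z=np.array([0,0,1.])
    u=X*np.cos(a)+Z*np.sin(a); n=-X*np.sin(a)+Z*np.cos(a)
    loc=np.atleast_2d(loc)/1000.
    return p[:3]+loc[:,:1]*u+loc[:,1:2]*Y+loc[:,2:]*n
def base(p,c):
    cc,si=np.cos(p[3]),np.sin(p[3]);c=np.atleast_2d(c)
    x=p[4]+c[:,0]*.056; y=p[5]+c[:,1]*.038
    return np.c_[p[0]+cc*x-si*y,p[1]+si*x+cc*y,np.full(len(c),.010)]
bc=[[1,1],[1,-1],[-1,-1],[-1,1]]
btop=up([[117,100],[357,145],[292,502],[45,460]],190,225,7)
bs_c=[[1,1],[-1,1],[1,-1],[-1,-1]]
bside=up([[84,435],[482,492],[170,287],[540,345]],280,265,6)
# trough features
tl=np.array([[105,7,-11.5],[105,-7,-11.5],[22,16.5,20.5],[22,-16.5,20.5]])
tt=up([[178,95],[223,99],[103,398],[212,412]],190,225,7)
sl=np.array([[105,7,-11.5],[22,16.5,20.5],[22,-16.5,20.5]])
st=up([[128,180],[440,262],[465,212]],280,265,6)
def res(p):
    return np.r_[(proj(t,F(p,tl))-tt).ravel(),(proj(s,F(p,sl))-st).ravel(),(proj(t,base(p,bc))-btop).ravel(),(proj(s,base(p,bs_c[:2]))-bside[:2]).ravel()]
p0=[.33,.25,.03,0,.05,0]
r=least_squares(res,p0,loss='soft_l1'); p=r.x
print('cradle',np.round(p,4)); print(np.round(res(p).reshape(-1,2),1).tolist())
# dock
dl=np.array([[72,25,43],[72,-25,43],[0,-25,43],[0,25,43]])
dt=up([[49,70],[186,65],[199,268],[60,273]],335,190,6)
dsl=np.array([[0,25,0],[72,25,0],[0,25,43],[72,25,43],[0,-25,43],[72,-25,43]])
ds=up([[322,298],[105,296],[325,207],[97,195],[338,124],[125,118]],270,220,7)
def D(q,l):
    c,si=np.cos(q[2]),np.sin(q[2]);l=np.atleast_2d(l)/1000.
    return np.c_[q[0]+c*l[:,0]-si*l[:,1],q[1]+si*l[:,0]+c*l[:,1],l[:,2]]
rd=lambda q:np.r_[(proj(t,D(q,dl))-dt).ravel(),(proj(s,D(q,dsl))-ds).ravel()]
q=least_squares(rd,[.35,0,0],loss='soft_l1').x
print('dock',np.round(q,4)); print(np.round(rd(q).reshape(-1,2),1).tolist())
print('tip top',atz(t,up([[137,518]],335,190,6)[0],.0115),'nose at mouth',atz(t,up([[121,285]],335,190,6)[0],.0215))
print('tip side',atz(s,up([[597,237]],270,220,7)[0],.0115))
edges=[]
g=[]
for a in np.linspace(0,90,19):
    for w in(16.5,-16.5):
        if a>=22: g.append([a,w,20.5])
for a in np.linspace(84,105,5):
    g+= [[a,7,-11.5],[a,-7,-11.5]]
G=np.r_[F(p,np.array(g)),base(p,bc)]
crop(t,190,225,60,80,7,'f_t.png',G); crop(s,280,265,100,90,6,'f_s.png',G)
np.savez('fit.npz',p=p,q=q)
for n,l in(('tip',[0,0,0]),('tail',[146.4,0,0]),('mouth',[88,0,0])): print(n,F(p,[l]).round(4))
for n,uv in (('jar',(473,281)),('cup',(160,175)),('loupe',(275,163))): print(n,atz(t,uv,.04))
E
python3 fit.py
```

```text
cradle [ 0.478   0.2364  0.0264 -0.12    0.0467  0.0013]
[[0.1, 0.2], [0.5, 0.7], [-0.5, 0.1], [0.0, 0.6], [-0.9, -1.6], [-0.3, 1.9], [-0.1, -0.2], [-1.0, 0.0], [-0.1, -1.1], [-0.0, 0.3], [-0.4, 0.7], [-1.9, -2.2], [1.1, -1.7]]
dock [ 0.5965 -0.0529  0.0658]
[[-0.5, 0.1], [0.5, 0.2], [0.3, 0.1], [-0.7, 0.1], [0.9, 1.0], [-0.4, 0.8], [-0.1, -4.0], [-0.4, -2.7], [0.3, -0.7], [-0.6, -0.1]]
tip top [ 0.51544823 -0.05974786  0.0115    ] nose at mouth [ 0.59591726 -0.05211683  0.0215    ]
tip side [ 0.51341762 -0.06310413  0.0115    ]
tip [[0.478  0.2364 0.0264]]
tail [[0.6039 0.2212 0.0996]]
mouth [[0.5537 0.2273 0.0704]]
jar [ 0.50726515 -0.29725716  0.04      ]
cup [0.71412964 0.36441246 0.04      ]
loupe [0.74706504 0.12053031 0.04      ]
```

View pics/f_t.png

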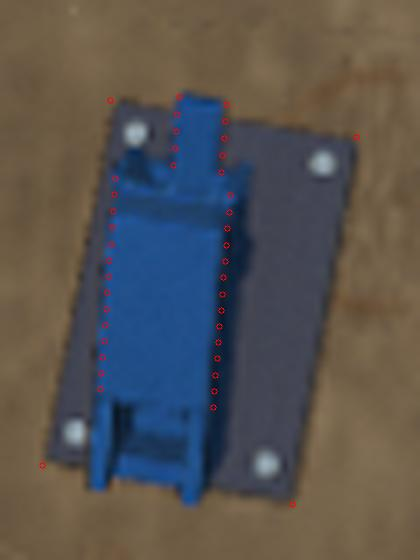

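View pics/f_s.png

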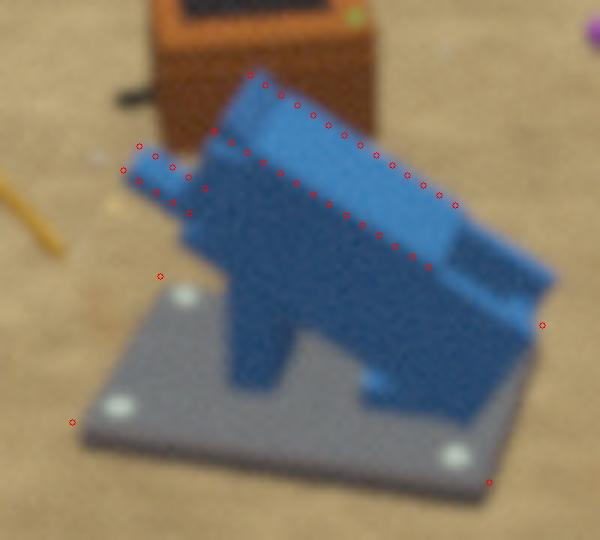

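```bash
cat > fit2.py <<'E'
exec(open('fit.py').read().split("def res(p)")[0])
sl=np.array([[105,7,-11.5],[22,16.5,20.5],[22,-16.5,20.5],[105,-7,-11.5]])
st=up([[128,178],[440,264],[468,212],[152,148]],280,265,6)
from fit import D
dl=np.array([[72,25,43],[72,-25,43],[0,-25,43],[0,25,43]])
dt=up([[49,70],[186,65],[199,268],[60,273]],335,190,6)
dsl=np.array([[0,25,0],[72,25,0],[0,-25,43],[72,-25,43]])
ds=up([[322,298],[105,296],[338,124],[125,118]],270,220,7)
def res(v):
    p=v[:6];q=v[6:9];bt=v[9:12];bs=v[12:15]
    return np.r_[(proj(t,F(p,tl)+bt)-tt).ravel(),(proj(s,F(p,sl)+bs)-st).ravel(),(proj(t,base(p,bc)+bt)-btop).ravel(),(proj(s,base(p,bs_c)+bs)-bside).ravel(),
     (proj(t,D(q,dl)+bt)-dt).ravel(),(proj(s,D(q,dsl)+bs)-ds).ravel(), bt/.002*.8,bs/.002*.8]
v=least_squares(res,[.478,.236,.0264,-.12,.0467,.0013,.5965,-.053,.066]+[0]*6,loss='soft_l1').x
print('cradle',v[:6].round(4),'dock',v[6:9].round(4),'bias',v[9:].round(4))
print(np.round(res(v)[:-6].reshape(-1,2),1).tolist())
p=v[:6]
for n,l in(('tip',[0,0,0]),('tail',[146.4,0,0]),('mouth',[88,0,0])): print(n,F(p,[l]).round(4))
for n,uv in (('jar',(473,281)),('cup',(160,175)),('loupe',(275,163))): print(n,atz(t,uv,.04))
np.savez('fit.npz',p=p,q=v[6:9],bt=v[9:12],bs=v[12:15])
E
sed -i 's/^if __name__.*//' fit.py; python3 fit2.py
```

```text
cradle [ 0.478   0.2364  0.0264 -0.12    0.0467  0.0013]
[[0.1, 0.2], [0.5, 0.7], [-0.5, 0.1], [0.0, 0.6], [-0.9, -1.6], [-0.3, 1.9], [-0.1, -0.2], [-1.0, 0.0], [-0.1, -1.1], [-0.0, 0.3], [-0.4, 0.7], [-1.9, -2.2], [1.1, -1.7]]
dock [ 0.5965 -0.0529  0.0658]
[[-0.5, 0.1], [0.5, 0.2], [0.3, 0.1], [-0.7, 0.1], [0.9, 1.0], [-0.4, 0.8], [-0.1, -4.0], [-0.4, -2.7], [0.3, -0.7], [-0.6, -0.1]]
tip top [ 0.51544823 -0.05974786  0.0115    ] nose at mouth [ 0.59591726 -0.05211683  0.0215    ]
tip side [ 0.51341762 -0.06310413  0.0115    ]
tip [[0.478  0.2364 0.0264]]
tail [[0.6039 0.2212 0.0996]]
mouth [[0.5537 0.2273 0.0704]]
jar [ 0.50726515 -0.29725716  0.04      ]
cup [0.71412964 0.36441246 0.04      ]
loupe [0.74706504 0.12053031 0.04      ]
cradle [ 0.4776  0.237   0.0286 -0.1262  0.0468  0.0017] dock [ 0.5968 -0.0533  0.0631] bias [ 0.0007 -0.0005 -0.0014 -0.0007  0.0005 -0.0019]
[[0.3, 0.1], [0.7, 0.6], [-0.6, -0.1], [-0.1, 0.5], [-0.3, -1.2], [0.3, 1.8], [0.1, 0.0], [-1.5, -0.3], [-0.8, -0.1], [0.0, -1.0], [-0.2, 0.3], [-0.5, 0.5], [-1.5, -0.9], [1.5, -0.1], [-1.0, -0.6], [1.0, -1.9], [-0.1, -0.2], [1.0, -0.1], [0.7, -0.2], [-0.3, -0.3], [1.1, 1.8], [-0.2, 1.6], [0.5, 0.2], [-0.4, 0.7]]
tip [[0.4776 0.237  0.0286]]
tail [[0.6033 0.2211 0.1018]]
mouth [[0.5532 0.2274 0.0726]]
jar [ 0.50726515 -0.29725716  0.04      ]
cup [0.71412964 0.36441246 0.04      ]
loupe [0.74706504 0.12053031 0.04      ]
```

```bash
cat >> h.py <<'E'
def down(psi):
    X=np.array([np.cos(psi),np.sin(psi),0]);Z=np.array([0,0,-1.]);return R2q(np.c_[X,np.cross(Z,X),Z])
def slope(psi,a=np.radians(30)):
    h=np.array([np.cos(psi),np.sin(psi),0]);k=np.array([0,0,1.])
    u=h*np.cos(a)+k*np.sin(a);n=-h*np.sin(a)+k*np.cos(a);Z=-n
    return R2q(np.c_[u,np.cross(Z,u),Z]),u,n
E
python3 - <<'E'
from h import *
f=np.load('fit.npz');p=f['p'];q=f['q']
for ps in (.07,.07+np.pi): print(robot.solve_ik([.555,-.056,.12],down(ps)))
Q,u,n=slope(p[3])
for k in (126,126+80,126+110): print(k,robot.solve_ik(p[:3]+u*k/1000-n*.0075,Q), p[:3]+u*k/1000-n*.0075)
M=q2R(Q);M[:,:2]*=-1;print(robot.solve_ik(p[:3]+u*.206,R2q(M)))
E
```

```text
[-1.78622224e-01  2.69224248e-01  1.85727842e+00 -4.44089210e-16
  1.01508999e+00  1.32217410e+00]
[-1.78622224e-01  2.69224248e-01  1.85727842e+00 -4.44089210e-16
  1.01508999e+00 -1.81941855e+00]
126 [ 0.44185285  0.2653373   2.0708632  -0.68024784  0.4419275   2.70720096] [0.58954273 0.22281748 0.08507693]
206 [ 0.37262095  0.29461593  1.92492489 -0.51283968  0.50925319  2.46858072] [0.65827358 0.21409558 0.12507693]
236 [ 0.35041546  0.3108827   1.86582405 -0.46360776  0.53866536  2.39667864] [0.68404764 0.21082487 0.14007693]
[ 0.3759799   0.27951798  1.92891568 -0.505403    0.52026177 -0.67924119]
```

```bash
python3 - <<'E'
from h import *
Q=down(.07+np.pi)
robot.goto([.555,-.0562,.13],Q)
robot.servo_line([.555,-.0562,.03],v=.15)
d=vision.read_camera('top');s=vision.read_camera('side')
crop(d,300,190,110,110,5,'a_t.png');crop(s,250,190,160,110,5,'a_s.png')
print(robot.sense()['time'],robot.sense()['force'],robot.sense()['eef_pos'])
E
```

```text
3.7417 [ 0.65294255  0.83237688 -0.5749386 ] [ 0.55648452 -0.05653666  0.03141606]
```

View pics/a_t.png

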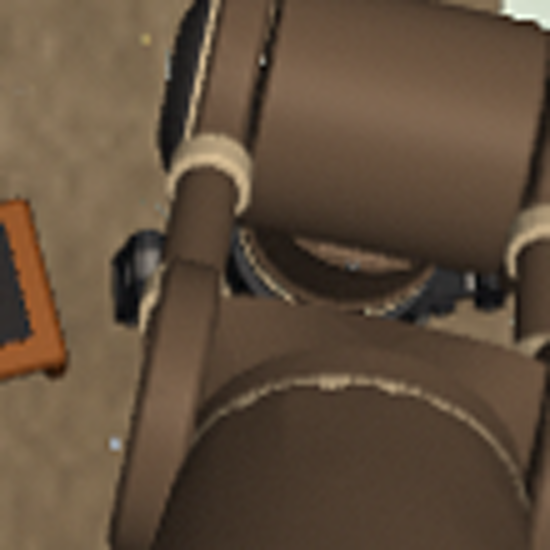

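View pics/a_s.png

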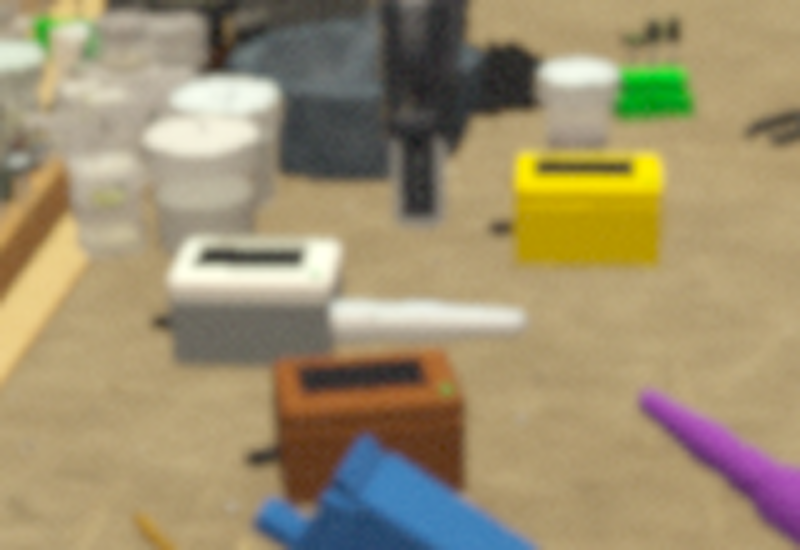

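```bash
python3 - <<'E'
from h import *
print(robot.sense()['eef_pos'],robot.sense()['time'])
d=vision.read_camera('side');
P=[[.556,-.056,.03],[.556,-.014,.044],[.556,-.098,.044],[.5147,-.059,.0115],[.556,-.0562,.12]]
print((proj(d,P)-[250,190])*5)
crop(d,250,190,160,110,5,'a_s2.png',P)
E
```

```text
[ 0.55648452 -0.05653666  0.03141606] 3.7417
[[427.18243904 281.62688894]
 [413.85296829 289.47401011]
 [438.61538514 218.14354452]
 [520.58591931 320.72326667]
 [424.17981643  87.83469766]]
```

View pics/a_s2.png

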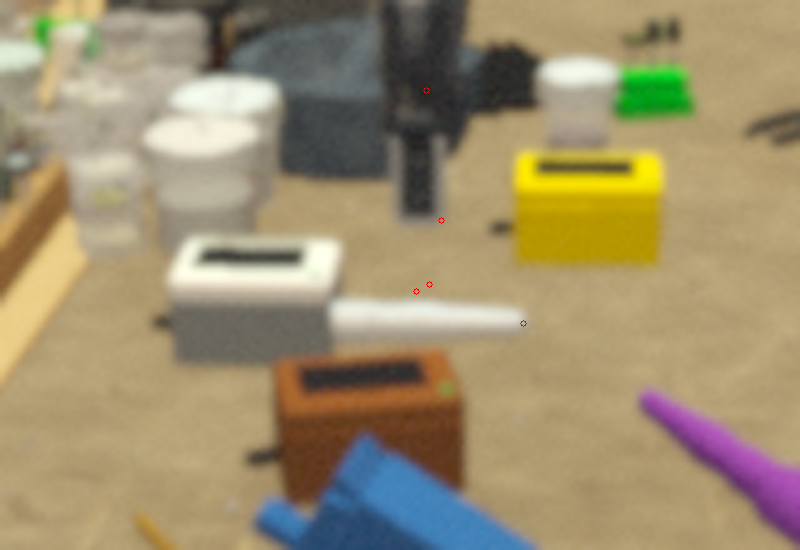

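```bash
python3 - <<'E'
from h import *
d=vision.read_camera('side'); crop(d,230,40,200,200,3,'a_s3.png')
E
```

```text
(no output)
```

View pics/a_s3.png

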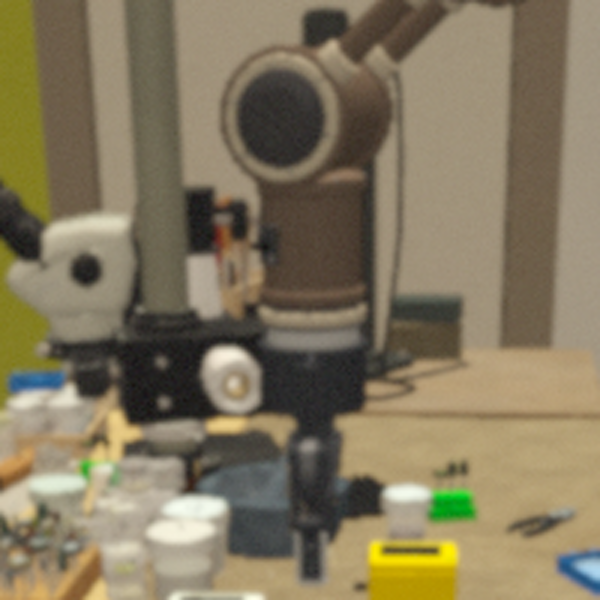

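```bash
python3 - <<'E'
from h import *
d=vision.read_camera('side'); t=vision.read_camera('top')
for z in (.03,.044,.06,.08,.104,.12,.14): print(z,((proj(d,[[.556,-.014,z],[.556,-.098,z]])-[230,40])*3).round().tolist())
print(robot.sense()['joints'],robot.sense()['gripper_width'])
f=((proj(t,[[.556,-.0,.06],[.556,-.113,.06]])-[300,190])*5);print(f)
E
```

```text
0.03 [[309.0, 642.0], [323.0, 598.0]]
0.044 [[308.0, 624.0], [323.0, 581.0]]
0.06 [[308.0, 603.0], [323.0, 561.0]]
0.08 [[307.0, 576.0], [323.0, 536.0]]
0.104 [[307.0, 544.0], [322.0, 506.0]]
0.12 [[306.0, 522.0], [322.0, 485.0]]
0.14 [[306.0, 494.0], [322.0, 459.0]]
[-1.78930483e-01  3.99314186e-01  1.89866073e+00 -1.44674385e-05
  8.41829334e-01 -1.81977389e+00] 0.9985151938632407
[[150.69202406 309.46357846]
 [430.18530241 317.71115295]]
```

```bash
python3 - <<'E'
from h import *
d=vision.read_camera('side'); im=cv2.imread('pics/side0.png'); d2=dict(d); d2['pixels']=im
P=[[.194,-.594,.198],[.194,-.594,.217],[.194,-.594,.271]]
print(proj(d,P)); crop(d2,430,0,120,150,4,'st.png',P)
t=vision.read_camera('top'); cv2.imwrite('pics/a_t0.png',t['pixels'])
E
```

```text
[[474.79278676 132.16408804]
 [475.45724953 125.79126364]
 [477.38433893 107.29690722]]
```

View pics/st.png

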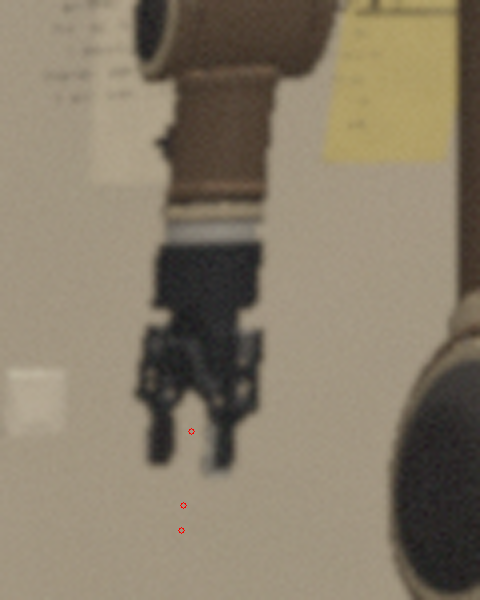

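View pics/a_t0.png

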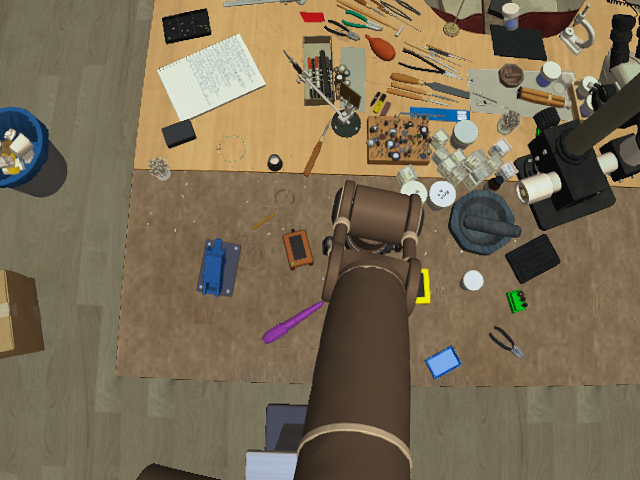

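The rendered open fingertips look about 45 mm behind the reported TCP, where 13 mm is expected. Before descending I'll shut the gripper in free air and check.

```bash
python3 - <<'E'
from h import *
robot.servo_line([.5555,-.0562,.07],v=.2)
hand.clamp(40)
e=robot.sense();print(e['eef_pos'],e['time'],e['gripper_width'])
d=vision.read_camera('side')
print((proj(d,[e['eef_pos']])-[270,120])*5)
crop(d,270,120,120,130,4,'b_s.png',[e['eef_pos'],e['eef_pos']+[0,0,.073]])
E
```

```text
[ 0.55553058 -0.05621818  0.06999282] 5.1583 0.002696817179750858
[[326.97876197 547.15182146]]
```

View pics/b_s.png

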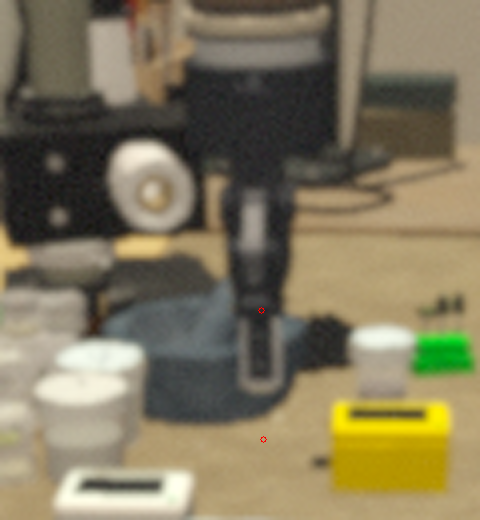

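```bash
python3 - <<'E'
from h import *
robot.servo_line([.47,-.062,.06],v=.2)
f0=robot.sense()['force']
robot.servo_line([.47,-.062,.008],v=.12)
s=robot.sense();print(s['eef_pos'],s['force']-f0,s['time'])
for z in (.005,.002,-.001):
    robot.servo_line([.47,-.062,z],v=.03); s=robot.sense(); print(z,s['eef_pos'],(s['force']-f0).round(2),s['time'])
    if abs(s['force'][2]-f0[2])>4: break
d=vision.read_camera('side'); crop(d,290,150,120,130,4,'c_s.png',[s['eef_pos']])
E
```

```text
[ 0.4708872  -0.06207202  0.00805998] [-0.17007252 -0.17211577 -0.95538989] 6.375
0.005 [ 0.47063657 -0.06211308  0.00555215] [ 0.17 -0.54  0.82] 6.625
0.002 [ 0.46989047 -0.06199865  0.00200235] [-0.62 -0.05 -0.01] 6.875
-0.001 [ 0.46967943 -0.06195084 -0.00124305] [-0.34 -0.52 -0.26] 7.125
```

View pics/c_s.png

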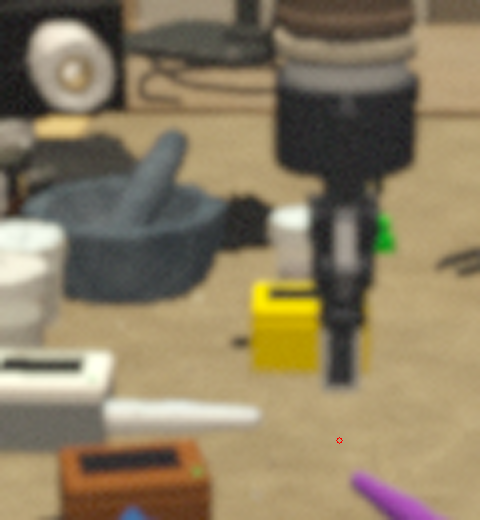

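At a reported z of -0.001 there's no contact, and the picture agrees with that: the tips are well above the bench. The reported TCP is therefore offset, so I'll feel for the bench.

```bash
python3 - <<'E'
from h import *
f0=robot.sense()['force']
robot.servo_line([.47,-.062,-.014],v=.08)
z=-.014
while z>-.04:
    z-=.002
    robot.servo_line([.47,-.062,z],v=.03); s=robot.sense(); print(round(z,4),s['eef_pos'].round(4),(s['force']-f0).round(2),s['time'])
    if abs(s['force'][2]-f0[2])>5: break
d=vision.read_camera('side'); crop(d,290,150,120,130,4,'d_s.png',[s['eef_pos']])
E
```

```text
-0.016 [ 0.4701 -0.062  -0.0159] [ 0.91  0.32 -0.11] 7.7333
-0.018 [ 0.4699 -0.062  -0.018 ] [ 0.38  0.95 -0.62] 7.9833
-0.02 [ 0.4698 -0.062  -0.0201] [ 0.53  1.54 -0.05] 8.2333
-0.022 [ 0.4698 -0.0619 -0.0222] [ 0.8   0.54 -0.71] 8.4833
-0.024 [ 0.4698 -0.062  -0.0241] [ 1.03  0.23 -0.82] 8.7333
-0.026 [ 0.4698 -0.062  -0.0262] [ 1.8   0.68 -0.3 ] 8.9833
-0.028 [ 0.4698 -0.062  -0.0282] [ 1.2   0.38 -0.88] 9.2333
-0.03 [ 0.4698 -0.062  -0.0302] [ 0.85 -0.21 -0.69] 9.4833
-0.032 [ 0.4698 -0.062  -0.0321] [ 0.96  0.64 -0.13] 9.7333
-0.034 [ 0.4702 -0.0621 -0.0328] [-2.92  0.94 11.33] 9.9833
```

View pics/d_s.png

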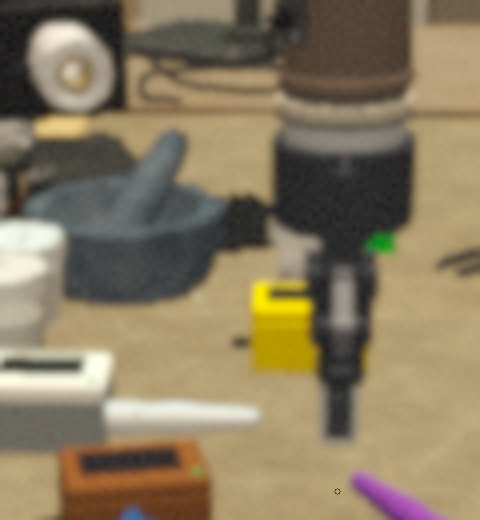

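```bash
python3 - <<'E'
from h import *
f=np.load('fit.npz')
d=vision.read_camera('side')
uv=(np.array([338,440])+.5)/4-.5+[290,150]
print(atz(d,uv,0.002)-f['bs'], robot.sense()['eef_pos'])
robot.servo_line([.47,-.062,.03],v=.25)
hand.gripper_open()
robot.servo_line([.556,-.0565,.03],v=.25)
robot.servo_line([.556,-.0565,-.0295],v=.12)
s=robot.sense();print(s['eef_pos'],s['force'],s['time'])
hand.clamp(60)
s=robot.sense();print(s['eef_pos'],s['force'],s['time'],s['gripper_width'])
d=vision.read_camera('side'); crop(d,270,170,120,110,5,'e_s.png')
E
```

```text
[ 0.47062546 -0.05534772  0.00394256] [ 0.4702411  -0.06205789 -0.03276049]
[ 0.55573024 -0.05656364 -0.0294717 ] [-0.56182752 -1.12135433 -0.23072135] 12.4167
[ 0.55654475 -0.05654363 -0.02896239] [0.34022951 0.19465976 2.89498889] 13.0667 0.16064614558157847
```

View pics/e_s.png

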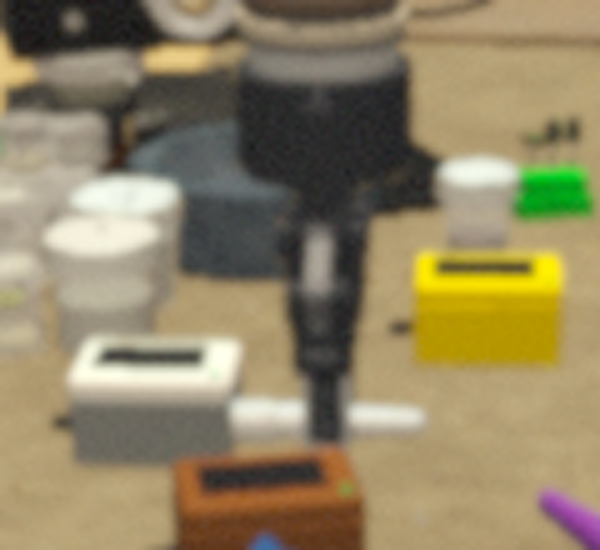

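The nose is gripped: width 0.16 is about 14 mm, and the side view shows the fingers on the nose between dock and tip. Now I'll draw it out level.

```bash
python3 - <<'E'
from h import *
s=robot.sense(); p=s['eef_pos'].copy()
e=p+[-.113*np.cos(.063),-.113*np.sin(.063),.001]
robot.servo_line(e,v=.1)
s=robot.sense();print(s['eef_pos'],s['force'],s['time'],s['gripper_width'])
e[2]-=.001
robot.servo_line(e,v=.02)
hand.gripper_open()
robot.servo_line([e[0],e[1],.05],v=.25)
robot.servo_line([e[0]-.1,e[1]-.08,.15],v=.3)
s=robot.sense();print(s['force'],s['time'],s['gripper_width'])
t=vision.read_camera('top'); crop(t,300,190,110,130,5,'g_t.png')
d=vision.read_camera('side'); crop(d,270,190,160,110,5,'g_s.png')
E
```

```text
[ 0.44400612 -0.06367527 -0.02806838] [-0.07235067 -0.46235553 -1.57614956] 14.3917 0.15723887854603047
[ 0.91166096  0.42995088 -0.09847503] 16.4917 0.9995015318381713
```

View pics/g_t.png

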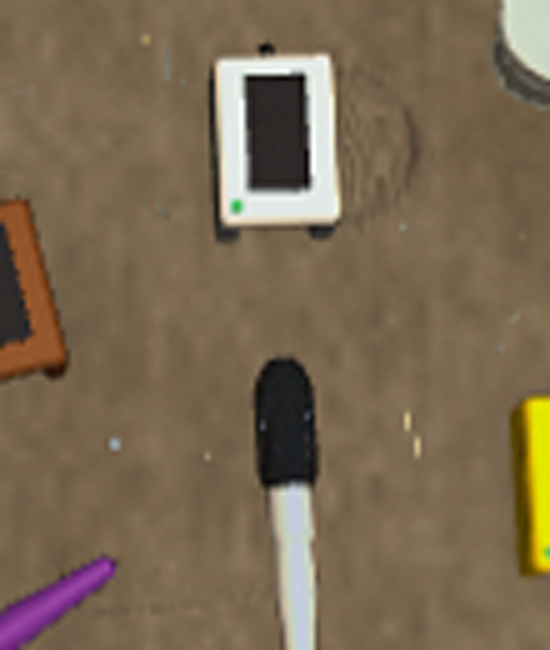

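View pics/g_s.png

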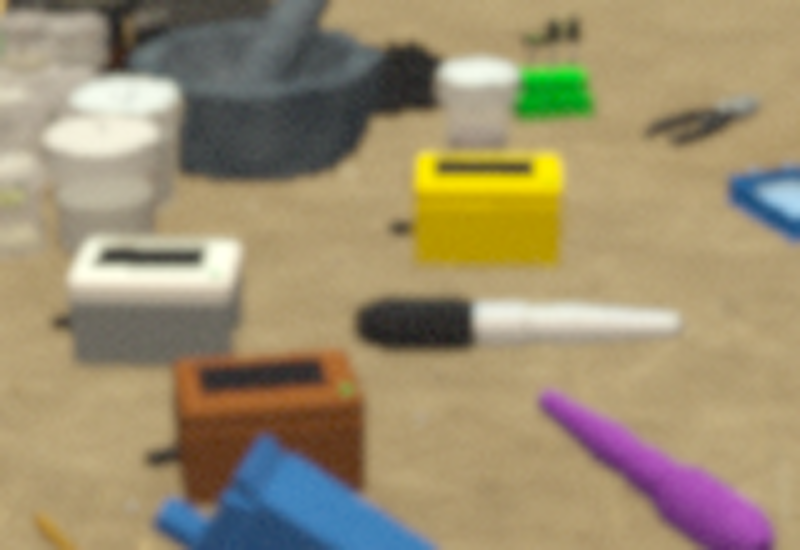

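It is out and lying flat, with the sleeve from crop (285,358) to the shoulder at (290,485). Next I'll measure its pose and test which frame the 32 mm offset lives in by looking at the wrist.

```bash
python3 - <<'E'
from h import *
f=np.load('fit.npz')
t=vision.read_camera('top');d=vision.read_camera('side')
g=lambda x,y:(np.array([x,y])+.5)/5-.5+[300,190]
tail=atz(t,g(284.5,357),.0125)-f['bt'];sh=atz(t,g(289,485),.025)-f['bt']
print(tail,sh,np.linalg.norm((tail-sh)[:2]),np.arctan2(*(tail-sh)[[1,0]]))
h=lambda x,y:(np.array([x,y])+.5)/5-.5+[270,190]
print('side tail',atz(d,h(357,322),.0125)-f['bs'],'sh',atz(d,h(473,299),.025)-f['bs'],'tip',atz(d,h(683,323),.0105)-f['bs'])
# refined yaw from nose centre line
im=t['pixels'].astype(int)
crop(t,340,255,40,100,6,'h_t.png')
E
```

```text
[ 0.54609775 -0.05680969  0.01387657] [ 0.49081165 -0.05847867  0.02637657] 0.055311283201156906 0.03017886689714363
side tail [ 0.54424179 -0.05512776  0.01444256] sh [ 0.49290042 -0.05696991  0.02694256] tip [ 0.40091667 -0.07273777  0.01244256]
```

View pics/h_t.png

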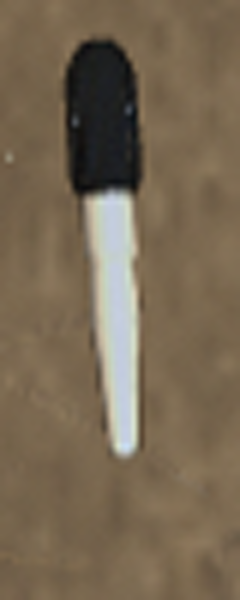

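```bash
python3 - <<'E'
from h import *
f=np.load('fit.npz')
t=vision.read_camera('top')
g=lambda x,y:(np.array([x,y])+.5)/6-.5+[340,255]
a=atz(t,g(101.5,38),.0125)-f['bt'];b=atz(t,g(124,459),.0105)-f['bt']
v=(a-b)[:2];print(a,b,np.hypot(*v),np.arctan2(v[1],v[0]))
yaw=np.arctan2(v[1],v[0])
m=(a+b)[:2]/2; tip=m-v/np.hypot(*v)*.0732; G=tip+v/np.hypot(*v)*.125
print('tip',tip,'grasp',G)
print(robot.solve_ik([*G,-.029],down(yaw+np.pi)), robot.sense()['joints'])
E
```

```text
[ 0.54627453 -0.05680703  0.01387657] [ 0.4005825  -0.06709134  0.01187657] 0.14605455898628858 0.07047250752547161
tip [ 0.40041021 -0.0671035 ] grasp [ 0.52509994 -0.05830173]
[-1.93005620e-01  4.59837279e-01  1.97818143e+00 -4.44089210e-16
  7.03573944e-01 -1.83427445e+00] [-5.10982983e-01 -1.43476285e-01  2.23238837e+00  2.53911854e-04
  1.05563781e+00 -2.15341465e+00]
```

```bash
python3 - <<'E'
from h import *
f=np.load('fit.npz');p=f['p'];Qs,u,n=slope(p[3]);M=q2R(Qs);M[:,:2]*=-1;Q=R2q(M)
Qd=down(.0705+np.pi)
robot.goto([.525,-.0583,.06],Qd)
robot.servo_line([.525,-.0583,-.029],v=.15)
hand.clamp(80)
s=robot.sense();print(s['eef_pos'],s['force'],s['time'],s['gripper_width'])
q=M
def eefA(tip): # want handpiece tip there
    grasp=tip-M[:,0]*.125
    return grasp-M[:,2]*(-.0405)
tip=p[:3]+u*.130+n*.020
e=eefA(tip);print(e,robot.solve_ik(e,Q))
robot.servo_line([.525,-.0583,.15],v=.3)
robot.goto(e,Q)
s=robot.sense();print(s['eef_pos'],s['force'],s['time'],s['gripper_width'])
t=vision.read_camera('top');d=vision.read_camera('side')
M2=q2R(s['ee_rot'])
A=s['eef_pos']+M2[:,2]*-.0405
ptsA=np.array([A+M2[:,0]*.125,A+M2[:,0]*(.125-.1464),A+M2[:,0]*.033])
B=s['eef_pos']+[0,0,.0323]+M2[:,2]*-.0082
ptsB=np.array([B+M2[:,0]*.125,B+M2[:,0]*(.125-.1464),B+M2[:,0]*.033])
print('A',proj(t,ptsA+f['bt']).round(1).tolist(),proj(d,ptsA+f['bs']).round(1).tolist())
print('B',proj(t,ptsB+f['bt']).round(1).tolist(),proj(d,ptsB+f['bs']).round(1).tolist())
crop(t,180,180,120,130,5,'i_t.png',ptsA+f['bt']);crop(d,220,190,160,140,5,'i_s.png',ptsA+f['bs'])
cv2.imwrite('pics/i_side.png',d['pixels'])
E
```

```text
[ 0.52568251 -0.05828363 -0.02830827] [0.05544878 0.75554746 4.92831905] 18.975 0.23773776426844656
[0.7068195  0.20793514 0.1383186 ] [ 0.3322383   0.3472909   1.81995867 -0.44446956  0.5405897  -0.77920595]
[0.7055752  0.2066911  0.13615022] [ 0.12262972 -0.71999681 -1.98776047] 20.9167 0.2357280994733939
A [[216.7, 232.6], [223.5, 158.6], [220.8, 186.8]] [[298.5, 269.1], [221.1, 220.1], [249.7, 238.2]]
B [[218.0, 224.2], [224.8, 149.7], [222.1, 178.1]] [[288.8, 265.6], [211.8, 216.9], [240.3, 234.9]]
```

View pics/i_t.png

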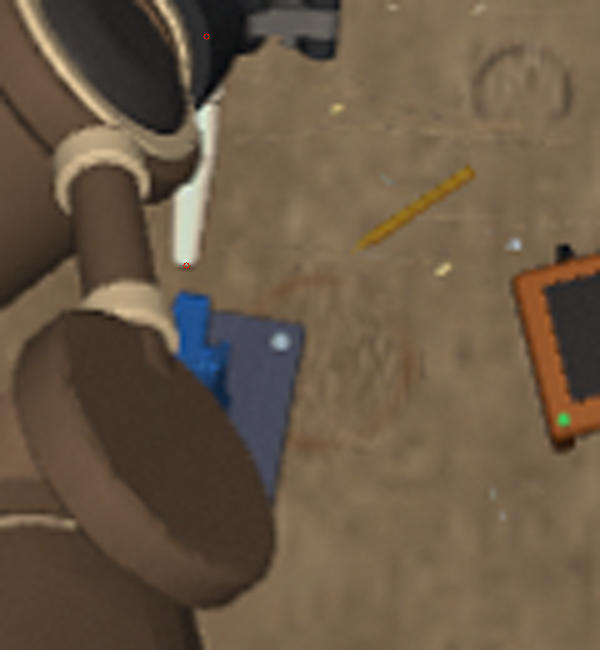

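View pics/i_s.png

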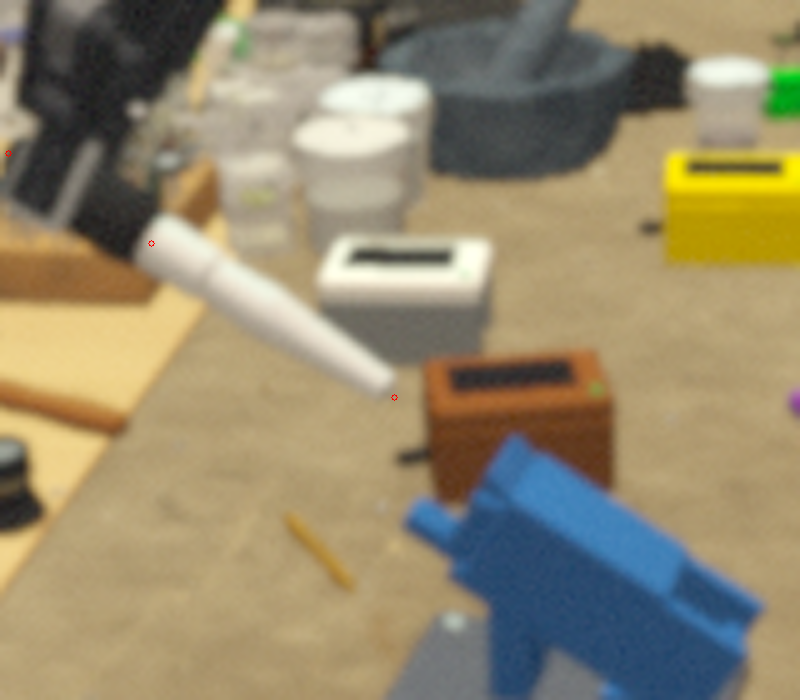

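```bash
cat > ov.py <<'E'
from h import *
from fit import F
def ov(cam,b,p,box,sc,name,M,extra=None,pix=None):
    x,y,w,h=box
    im=cv2.resize((cam['pixels'] if pix is None else pix)[y:y+h,x:x+w],None,fx=sc,fy=sc,interpolation=cv2.INTER_CUBIC)
    def L(a,c,col):
        uv=((proj(cam,np.array([a,c])+b)-[x,y]+.5)*sc-.5)
        cv2.line(im,tuple(int(round(k)) for k in uv[0]),tuple(int(round(k)) for k in uv[1]),col,1,cv2.LINE_AA)
    f=lambda l:F(p,[l])[0]
    for wd in(16.5,-16.5): L(f([22,wd,20.5]),f([90,wd,20.5]),(0,0,255))
    L(f([22,16.5,20.5]),f([22,-16.5,20.5]),(0,0,255))
    for wd in(7,-7): L(f([84,wd,-11.5]),f([105,wd,-11.5]),(0,255,255))
    L(f([105,7,-11.5]),f([105,-7,-11.5]),(0,255,255))
    L(f([0,0,0]),f([146.4,0,0]),(255,255,0))
    if extra is not None:
        for a,c in extra: L(a,c,(0,255,0))
    cv2.imwrite('pics/'+name,im)
def hand_lines(s):
    M=q2R(s['ee_rot']); A=s['eef_pos']+M[:,2]*-.0398
    T=A+M[:,0]*.125; E=A+M[:,0]*(.125-.1464)
    return [(T,E),(T-M[:,2]*.010,T+M[:,2]*.0115)],T,E
E
sed -i "s/^t=vision.*$/t=vision.read_camera('top');s=vision.read_camera('side')/" fit.py
python3 - <<'E' 2>&1 | tail -3
import re
src=open('fit.py').read(); i=src.index('def F(');j=src.index('def base(')
open('cr.py','w').write('import numpy as np\n'+src[i:j])
o=open('ov.py').read().replace('from fit import F','from cr import F');open('ov.py','w').write(o)
E
python3 - <<'E'
from ov import *
f=np.load('fit.npz');p=f['p'];s=robot.sense();hl,T,E=hand_lines(s);print(T,E,s['time'])
d=vision.read_camera('side');t=vision.read_camera('top')
ov(d,f['bs'],p,(250,220,130,125),6,'j_s.png',None,hl)
ov(t,f['bt'],p,(195,205,60,90),6,'j_t.png',None,hl)
E
```

```text
[0.57937922 0.22254875 0.10967196] [0.70524694 0.2064233  0.18268051] 21.0167
```

View pics/j_s.png

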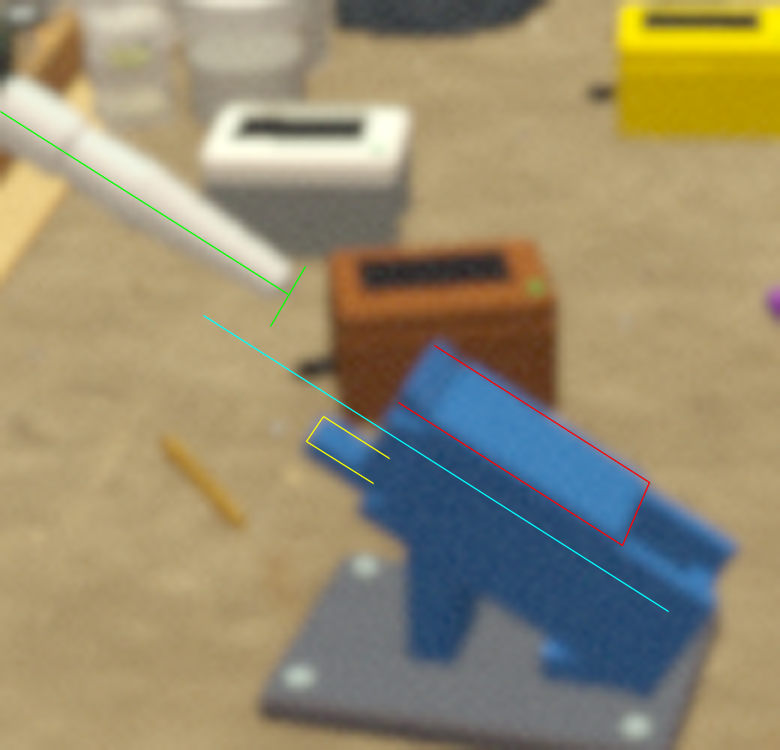

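View pics/j_t.png

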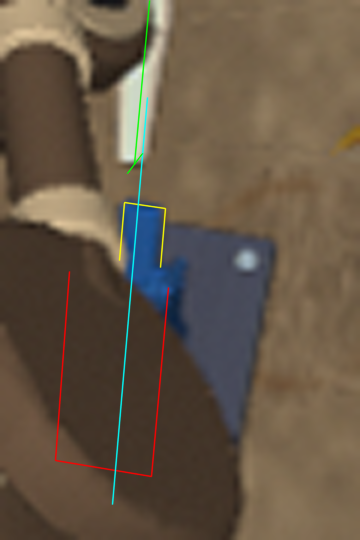

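```bash
cat >> ov.py <<'E'
f=np.load('fit.npz');p=f['p'];Qs,u,n=slope(p[3]);MT=q2R(Qs);MT[:,:2]*=-1;Q=R2q(MT);Yl=np.cross(n,u)
def eef(s,w,h): # mm
    T=p[:3]+(u*s+Yl*w+n*h)/1000
    return T-MT[:,0]*.125+MT[:,2]*.0398
def loc(st):
    T=hand_lines(st)[1]-p[:3]; return (np.array([T@u,T@Yl,T@n])*1000).round(2)
E
python3 - <<'E'
from ov import *
print(loc(robot.sense()))
robot.servo_line(eef(112,0,6),Q,v=.06)
robot.wait(.2)
s=robot.sense();print(loc(s),s['force'],s['time'],'M err',(q2R(s['ee_rot']).T@MT).round(4).tolist())
hl,T,E=hand_lines(s)
d=vision.read_camera('side');t=vision.read_camera('top')
ov(d,f['bs'],p,(270,230,80,80),9,'k_s.png',None,None)
ov(t,f['bt'],p,(200,210,45,55),10,'k_t.png',None,hl)
crop(t,200,210,45,55,10,'k_t0.png')
E
```

```text
[130.34  -1.27  19.15]
[112.69   0.3    6.17] [-0.75618391 -1.25860333 -1.85216838] 21.8417 M err [[1.0, 0.0001, 0.001], [-0.0001, 1.0, -0.0005], [-0.001, 0.0005, 1.0]]
```

View pics/k_s.png

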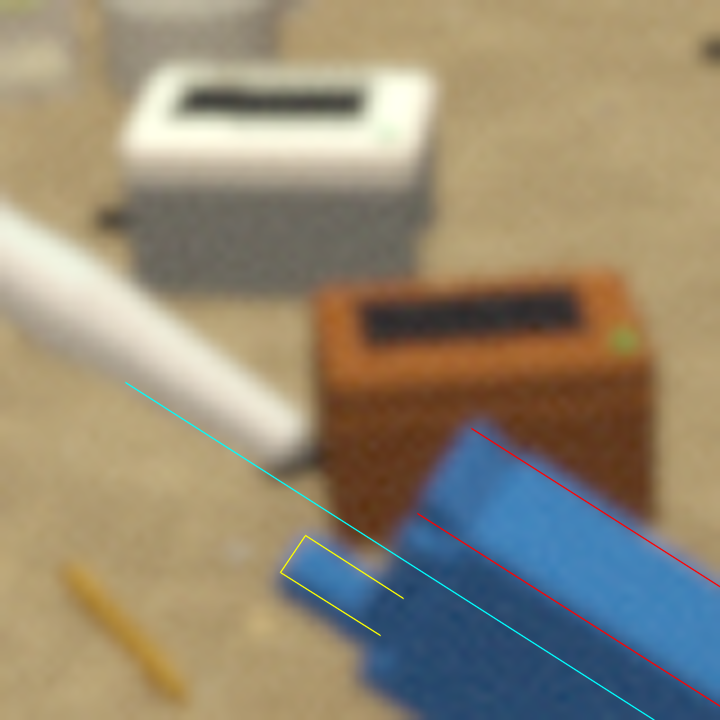

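View pics/k_t.png

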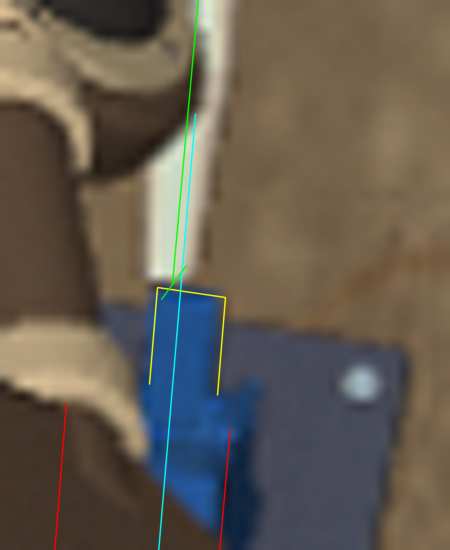

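View pics/k_t0.png

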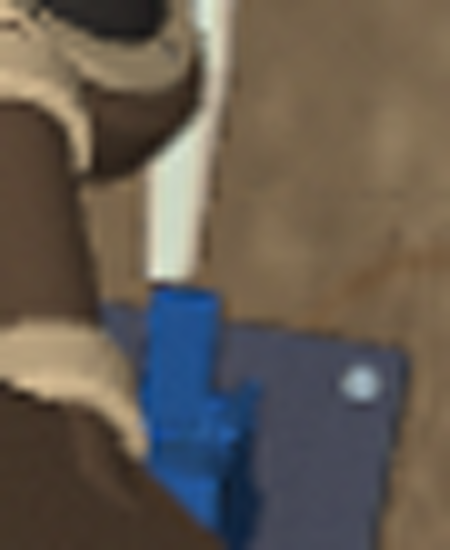

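Laterally the nose tip and tongue line up after parallax, within about 1 mm. For height, I'll feel for the tongue with the nose underside.

```bash
python3 - <<'E'
from ov import *
robot.servo_line(eef(98,0,4),Q,v=.05)
s=robot.sense();f0=s['force'];print(loc(s),f0.round(1),s['time'])
h=4
while h>-5:
    h-=1
    robot.servo_line(eef(98,0,h),Q,v=.02); s=robot.sense(); df=s['force']-f0
    print(h,loc(s),'F u,Y,n',(df@u).round(1),(df@Yl).round(1),(df@n).round(1),s['time'])
    if df@n>4 or np.linalg.norm(df)>12: break
d=vision.read_camera('side');ov(d,f['bs'],p,(270,230,80,80),9,'l_s.png',None,None)
E
```

```text
[97.03 -0.17  3.87] [ 0.3 -0.7 -1.5] 22.375
3 [9.835e+01 8.000e-02 2.980e+00] F u,Y,n -0.8 1.1 -0.8 22.625
2 [98.34  0.11  2.01] F u,Y,n -0.1 1.1 1.7 22.875
1 [98.43  0.12  1.23] F u,Y,n 1.2 1.1 3.5 23.125
0 [98.53  0.15  0.33] F u,Y,n 1.9 0.2 6.5 23.375
```

View pics/l_s.png

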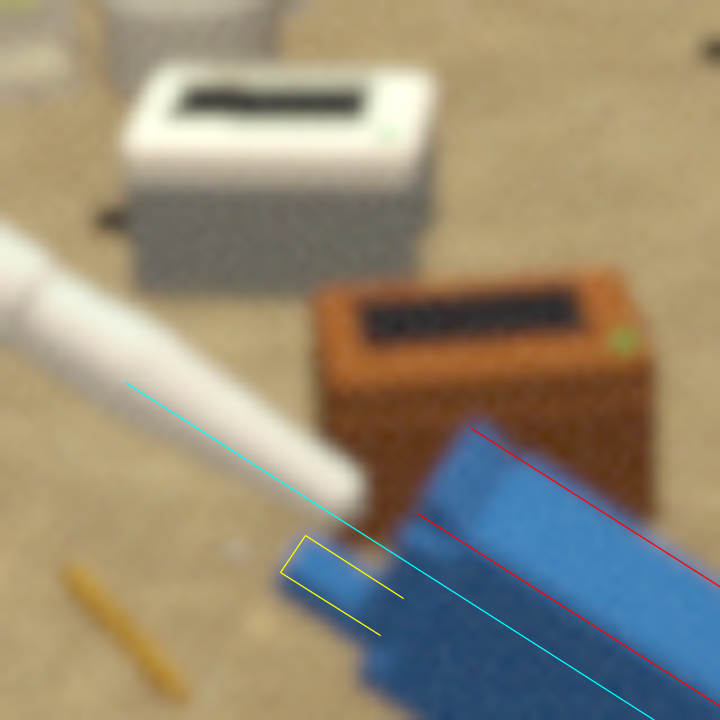

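Contact with the tongue begins at about h = 2.3 mm. I'll raise slightly and insert in monitored steps.

```bash
python3 - <<'E'
from ov import *
H=2.8
robot.servo_line(eef(98,0,H),Q,v=.03); f0=robot.sense()['force']
for S in range(92,40,-6):
    robot.servo_line(eef(S,0,H),Q,v=.05); s=robot.sense(); df=s['force']-f0
    print(S,loc(s),'F u,Y,n',(df@u).round(1),(df@Yl).round(1),(df@n).round(1),round(s['time'],2))
    if df@u>8 or np.linalg.norm(df)>15: break
d=vision.read_camera('side');crop(d,250,220,120,110,6,'m_s.png');t=vision.read_camera('top');crop(t,190,190,70,90,6,'m_t.png')
E
```

```text
92 [90.42 -0.51  2.47] F u,Y,n 0.1 0.5 -0.2 23.94
86 [85.07 -0.25  2.72] F u,Y,n 0.2 0.4 0.5 24.21
80 [79.27 -0.18  2.8 ] F u,Y,n 0.3 0.7 -0.1 24.48
74 [73.2  -0.21  2.78] F u,Y,n -0.7 0.8 0.1 24.74
68 [67.2  -0.22  2.77] F u,Y,n 0.1 0.4 0.2 25.01
62 [61.23 -0.25  2.77] F u,Y,n 0.7 0.2 -1.2 25.27
56 [55.24 -0.22  2.78] F u,Y,n -0.5 0.4 0.6 25.54
50 [49.28 -0.25  2.76] F u,Y,n 0.0 0.1 -0.8 25.81
44 [43.38 -0.25  2.77] F u,Y,n -0.1 1.2 -0.5 26.07
```

View pics/m_s.png

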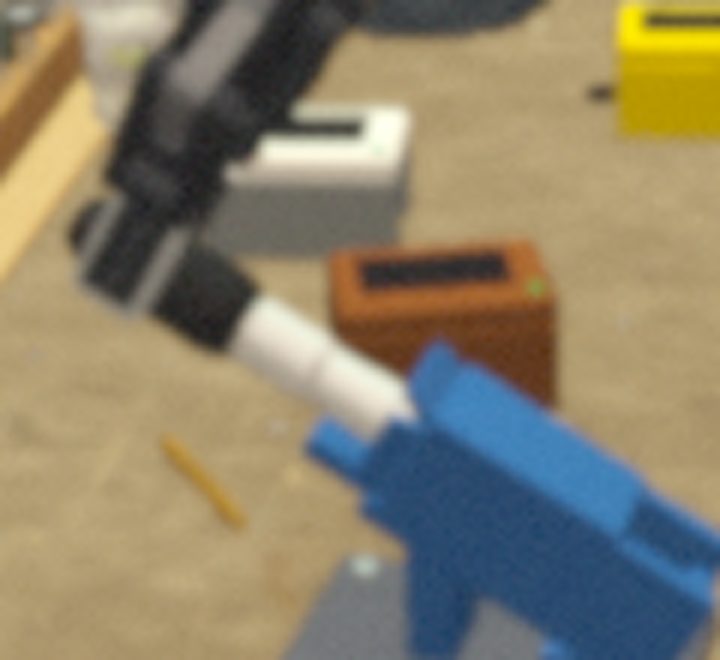

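The nose is in the trough with negligible force. I'll carry on until it reaches the end stop.

```bash
python3 - <<'E'
from ov import *
H=2.6;f0=robot.sense()['force']
for S in list(range(38,9,-6))+list(range(6,-9,-2)):
    robot.servo_line(eef(S,0,H),Q,v=.05 if S>8 else .025); s=robot.sense(); df=s['force']-f0
    print(S,loc(s),'F u,Y,n',(df@u).round(1),(df@Yl).round(1),(df@n).round(1),round(s['time'],2))
    if df@u>6 or np.linalg.norm(df)>15: break
d=vision.read_camera('side');crop(d,250,220,120,110,6,'n_s.png');t=vision.read_camera('top');crop(t,190,190,70,90,6,'n_t.png')
E
```

```text
38 [37.28 -0.25  2.57] F u,Y,n -0.1 0.7 0.9 26.44
32 [31.33 -0.26  2.57] F u,Y,n -0.3 -0.2 0.1 26.71
26 [25.52 -0.2   2.59] F u,Y,n 0.7 0.6 -0.2 26.98
20 [19.56 -0.19  2.59] F u,Y,n 0.1 0.6 -0.4 27.24
14 [13.59 -0.2   2.59] F u,Y,n -0.5 -0.1 0.3 27.51
6 [ 5.72 -0.05  2.61] F u,Y,n 0.0 0.9 -0.4 27.98
4 [ 3.87 -0.03  2.6 ] F u,Y,n 0.3 1.0 -0.4 28.23
2 [ 1.75 -0.11  2.59] F u,Y,n -0.5 1.9 0.9 28.48
0 [1.12 0.37 2.68] F u,Y,n 2.3 -0.6 -0.4 28.73
-2 [1.08 0.62 2.72] F u,Y,n 5.7 -1.5 0.5 28.98
-4 [1.03 0.84 2.8 ] F u,Y,n 8.3 -2.2 -0.5 29.23
```

View pics/n_s.png

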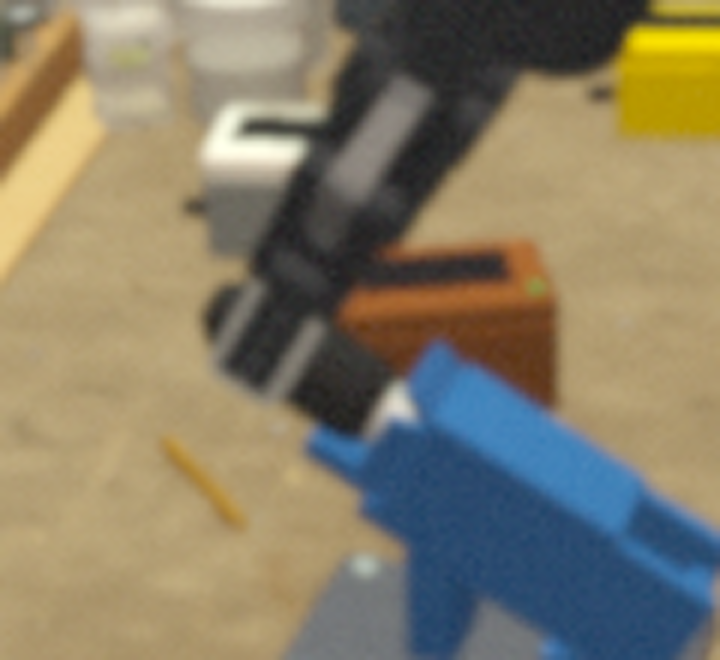

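It is against the end stop at s ≈ 1 mm. I'll relax the push, settle it onto the floor, release and back off along the fingers.

```bash
python3 - <<'E'
from ov import *
robot.servo_line(eef(1,0.2,2.3),Q,v=.02)
hand.gripper_open(); robot.wait(.2)
s=robot.sense();print(s['force'],s['time'],s['gripper_width'])
robot.servo_line(eef(4,0.2,130),Q,v=.15)
s=robot.sense();print(s['force'],s['time'],s['eef_pos'])
robot.servo_line(s['eef_pos']+[-.1,-.2,.06],v=.3)
d=vision.read_camera('side');t=vision.read_camera('top')
ov(d,f['bs'],p,(250,210,120,120),6,'o_s.png',None);ov(t,f['bt'],p,(190,200,70,100),6,'o_t.png',None)
cv2.imwrite('pics/o_t0.png',t['pixels']); print(robot.sense()['time'])
E
```

```text
[-0.76484411 -0.21758868  0.04629555] 30.575 0.997167588536935
[ 0.04021673 -0.42960646 -0.71687045] 31.575 [0.54326002 0.22849914 0.17032643]
32.6917
```

View pics/o_s.png

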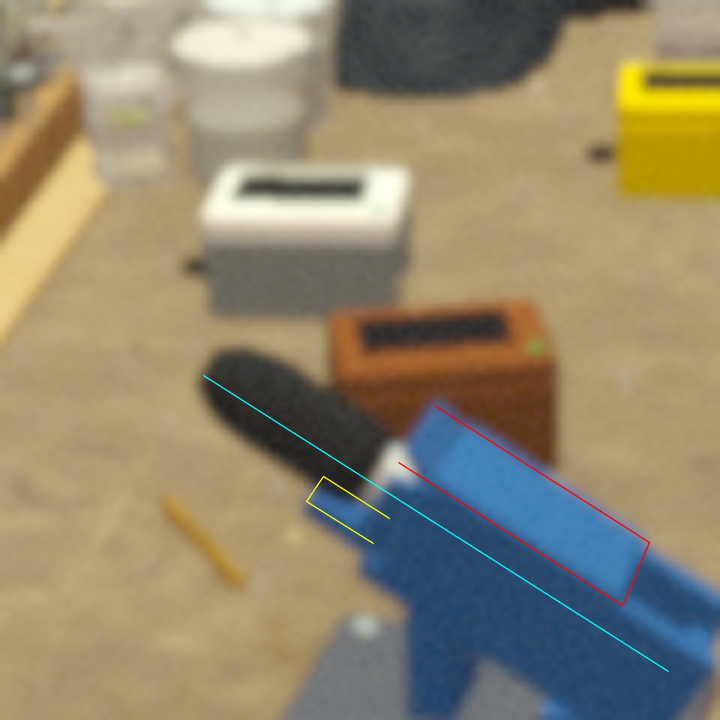

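View pics/o_t.png

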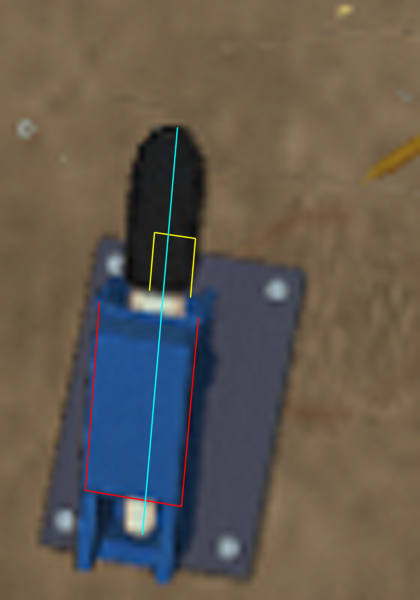

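View pics/o_t0.png

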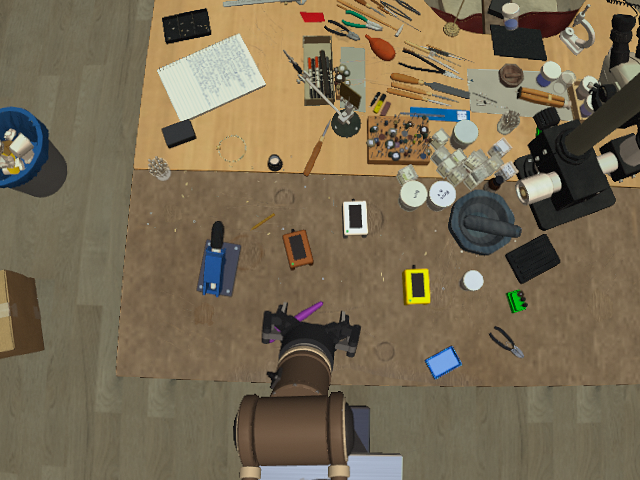

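The pictures show the handpiece home. From above, the tip is against the end wall at crop (140,535) and the tail at (175,125) sits on the predicted line; the side view agrees. The bystanders are at the same pixels as at the start, so I'm handing in.

```bash
python3 - <<'E'
from h import *
print(robot.sense()['force'],robot.sense()['time']); print(job.hand_in())
E
```

```text
[-0.0212998  -0.2675427   0.01331634] 32.6917
the job is handed in; nothing more can be done
None
```

I drew the handpiece out of the dock by its nose, laid it flat on the bench and let go. I then took it by the sleeve, slid it down into the cradle and left it there. I handed in at 32.7 s; no verdict is reported.

**Last checks:**
- **Seating:** the nose met the cradle's end wall about 1 mm from my measured cradle_tip. After release, both cameras showed tip and tail on the predicted line to within about 2 mm.
- **Release:** the gripper was clear of everything, with wrist force about 0.3 N.
- **Bystanders:** the cup, jar and loupe were at the same pixels as at the start.

**What disagreed:**
- **Tool tip offset:** the reported TCP lies about 32 mm beyond the real tips of the shut fingers. The side picture showed it and a light touch on the bench confirmed it, so I corrected for it along the tool axis.
- **Cradle height:** contact with the trough floor came about 2 mm higher than my camera fit, so I took the height from touch.
- **Side camera:** its picture was off by 1–2 pixels against the fitted model, and the nose tip showed about 3 mm high in it.

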